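Pack the finishing kit: last block below, divider down, brush on top

TASK

Finish packing the two-layer finishing kit: put the abrasive block that lies on the bench into the empty pocket in the bottom of the open wooden case, fold the hinged divider down flat over the bottom layer, then lay the brass brush, bristles down, in the two saddles on top of the divider. Leave the other tools on the bench where they are.

Things in the scene. Friction and masses are not known exactly. Their poses are not given: they have to be found in the camera images.
- case: Open wooden case 104 x 214 mm, fixed; origin at the centre of its underside on the bench, x = depth (hinge along the +x side), y = length. Walls 6 mm thick; ends (+-y) and front (-x) 46 mm high, but the front's middle 82 mm only 29 mm; rear 27 mm. The bottom is a board, top 13 mm over the bench, with pockets 8 mm deep: a row of three at x = -19 mm (y = -58, 0 and 58 mm) and a long one behind.
- pocket (a point): Centre of the floor of the empty pocket, the middle one of the row of three, 5 mm above the bench; axes as the case's. The pocket is 34 mm along x, 37 mm along y and 8 mm deep, with straight sides. The blocks in the pockets beside it stand 8 mm above the board, 40 mm or more from this point.
- divider (a joint): Angle of the divider about its hinge, rad: 0 = flat on its ledges in the case; grows as it opens up and back (towards the case's +x), 2.2 = leaning fully back. It starts open, leaning back past upright. The hinge is stiff: the divider stays at any angle and does not fall shut; 1 to 2 N at its free edge moves it.
- divider_hinge (a point): Middle of the hinge line, 30 mm above the bench at the case's x = +53 mm; y along the hinge. The axes turn with the divider: at joint value 0 they are the case's axes.
- divider_edge (a point): Middle of the divider's free edge, on the face that is on top when flat (33 mm above the bench). The board is 96 x 198 x 6 mm; its free edge is 97 mm from the hinge line, which lies in its mid-plane. Axes turn with it. When open this face looks back (+x of the case); saddles stand 16 mm out of it near both ends, the middle 116 mm is plain.
- groove (a point): On the divider's top face midway between the two saddles, 49 mm from the hinge line; axes turn with the divider, y along the groove. Each saddle is a pair of wooden prongs at y = +-66 mm, 16 mm long and high, 24 mm apart at the foot, 30 mm at the top. Between the saddles (116 mm) the groove is open to both sides. The case's end walls are 101 mm from this point.
- stone_center (a point): Sand-coloured abrasive block with rounded edges lying on the bench, 23 mm (its x) x 27 mm (its y) x 17 mm high, about 30 g; this point is its centre, 8.5 mm above its underside.
- brush_mid (a point): Brass scratch brush lying on its bristles, 175 mm long along its y, 14 mm wide, 22 mm high, 40 g; this point is the middle of its length, 11 mm above its underside. Bristles and wooden back fill y = -88 to -22 mm at full height; from -22 to 0 the back is 12 to 22 mm above the underside; the handle slopes down to y = +87 mm.
- brush_grip (a point): The place to grip the brush, near its balance: on its axis 22 mm from the middle towards the bristles, 14 mm above its underside; same axes.
- brush: The brass brush; origin at the middle of its underside, y along its length (handle to +y), z up (bristles point to -z).
- stone: The sand-coloured block; origin at the centre of its underside, z up.
- pumice: Grey-blue block, 35 x 25 x 16 mm, already in the pocket at the case's y = -58 mm; leave it. Origin at the centre of its underside.
- rubber: Dark block, 30 x 14 x 13 mm, already in the pocket at the case's y = +58 mm; leave it. Origin at the centre of its underside.
- needle_file: Needle file already in its long pocket, leave it; origin at its underside.
- loupe: Black folding magnifier, 42 x 87 x 9 mm, leave it; origin at its underside.
- cuff: Silver cuff bracelet, 54 x 59 x 22 mm, leave it; origin at its underside.
- steel_block: Square steel bench block, 62 x 62 x 20 mm, leave it; origin at its underside.
- tweezer: Steel tweezers, 122 x 13 x 9 mm along its y, leave it; origin at its underside.

How it is judged:
On the way, in this order (a step that is already met when the one before it is completed fails the run):
1. the loose block sits down in the empty pocket while the divider is still open (x of stone_center in the frame of pocket between -0.011 and 0.011 m and y of stone_center in the frame of pocket between -0.011 and 0.011 m and z of stone_center in the frame of pocket below 0.013 m and value of joint divider above 1.2 rad and contact force between the fingers and stone below 0.2 N), for 0.2 s.
2. the divider is folded down flat over the filled bottom layer (x of stone_center in the frame of pocket between -0.011 and 0.011 m and y of stone_center in the frame of pocket between -0.011 and 0.011 m and z of stone_center in the frame of pocket below 0.013 m and value of joint divider below 0.06 rad), for 0.2 s.
3. the brush lies in the saddles on the divider (value of joint divider below 0.06 rad and x of brush_mid in the frame of groove between -0.009 and 0.009 m and y of brush_mid in the frame of groove between -0.016 and 0.016 m and z of brush_mid in the frame of groove between 0 and 0.018 m and angle between the y axis of brush and the y axis of groove, either way round below 0.15 rad and angle between brush's own z axis and vertical below 0.2 rad), for 0.2 s.
At the end, for the whole second after the job is handed in: The loose block lies in the middle pocket (within 11 mm of its centre each way), the other contents are still in their pockets, the divider is flat (under 0.06 rad), and the brush lies upright in both saddles (within 9 mm across, 16 mm along, 0.15 rad), released and at rest (all of step 3 and x of stone_center in the frame of pocket between -0.011 and 0.011 m and y of stone_center in the frame of pocket between -0.011 and 0.011 m and z of stone_center in the frame of pocket below 0.013 m and z of pumice in the frame of case between 0.003 and 0.011 m and z of rubber in the frame of case between 0.003 and 0.011 m and z of needle_file in the frame of case between 0.003 and 0.011 m and linear speed of each of stone, brush below 0.02 m/s); the robot touches nothing.
It fails at once if the magnifier on the bench pushed away by more than 20 mm (distance of loupe from where it was at the start of the episode above 0.02 m).
It fails at once if the silver cuff on the bench pushed away by more than 20 mm (distance of cuff from where it was at the start of the episode above 0.02 m).
It fails at once if the steel block on the bench pushed away by more than 20 mm (distance of steel_block from where it was at the start of the episode above 0.02 m).
It fails at once if the tweezers on the bench pushed away by more than 20 mm (distance of tweezer from where it was at the start of the episode above 0.02 m).
It also fails if it takes over 69 s, if anything falls off the work surface, if the arm or the gripper's body presses on something with over 40 N, if the wrist force passes 120 N, or if a joint passes its speed limit or range.

ROBOT

A 6-joint arm with a two-finger parallel gripper is mounted at the origin on a cart in front of the work surface, level with it; the furniture and walls round the work are solid. World frame = base frame: x ahead of the robot, y to its left, z up, the work surface at z = 0. Lengths are in m, angles in rad, forces in N, time in s.
With the tool pointing down it reaches from about 0.325 to 0.775 m from the base axis. Payload 5.5 kg.
Tool frame: the origin (TCP) lies between the finger pads; the fingertips stand 22 mm ahead of it and the grasp point (between the pads) lies 3 mm ahead of it; z points along the fingers, y is the line along which they close (so a half turn about z gives the same grasp; the last joint's range is limited). The gripper opens to 85 mm and grips with 20 to 120 N. Pads are 22 mm wide; open, the fingers measure 114 mm over their backs; the gripper's body (76 mm by 85 mm) begins 54 mm behind the grasp point. The pads swing forward as they close: fully open they stand 13 mm farther back than shut.
Start: joints at [-1.257, 0.091, 1.231, -0, 1.82, -0.057], TCP at [0.217, -0.559, 0.253] pointing down, gripper open.
Joint ranges: [-2.87, 2.87], [-0.86, 2.18], [0.17, 2.46], [-1.51, 4.65], [0.06, 2.69], [-2.65, 2.65]. Speed limits (rad/s): [2.57, 2.57, 3.01, 3.14, 3.14, 3.14].

INTERFACE

Orientations are given as a unit quaternion [w, x, y, z].
In Python, from cell import bot gives the robot as it stands.
- The arm moves only by the tool servo_tool, never from a script. Its arguments are lists of equal length, an entry for each row: "xyz": the shift along the tool's x, y, z in m, a list of three; "yaw": the turn about the tool's z in degrees. In form: {"xyz": [[x, y, z], ...], "yaw": [yaw, ...]}. A call has 1 to 8 rows; each row shifts and turns the commanded pose from where the row before left it, along the tool's axes as they then stand; what a row does not reach is not made up. A row lasts 1/12 s, in which the tool goes at most 41.7 mm and 7.16 degrees, less where a joint would pass 70% of its speed; a pose out of reach is approached as far as the arm can. A call with a gripper value outside its range is refused whole. "hand" is the opening, from 0 (shut) to 1 (fully open), set as the call begins (left out, the last holds). The fingers move at their own pace and stop on an object; the grip force is fixed at half the most. Time passes only in rows, so rows that do not move let the fingers close. It gives the time, the measured TCP pose, the force, the opening and the grip force at its end, in the units of the state.
- bot.state(): the state, without advancing time (a new reading comes with each control period).
- bot.get_image(name): name is "scene" or "top" or "wrist"; returns the picture (480x640x3 uint8, red, green, blue); there is no depth.
- bot.calibration(name): a dict with "intrinsics" (3x3 intrinsics, pixels), "dist" ([k1, k2, p1, p2, k3] as OpenCV has them; the pictures are not rectified), "rvec" (rotation vector, rad) and "tvec" (3), from world to camera coordinates, as OpenCV has them. Camera axes: x right, y down, z forward; pixel columns grow to the right and rows downward; lengths in m; the calibration is good to about 2 mm. A picture is of the moment at which its call begins: read the wrist's pose just before it. calibration takes no time and is no camera call; for the wrist camera it gives the pose at the moment of the call.
- bot.finish_job(): hands the job in; it is judged then, once.
Trained networks look in the newest picture that a camera, given by its name, has taken for a name from the list of things; names that differ only in an ending like _2 or _b are one class to them, and where a whole thing is asked for, a point or a joint stands for the part that bears it (a point fixed in the world has none). Each returns a list of dicts, best first, with "p" (0 to 1); they miss things now and then, are a little off and sometimes report something else, mostly with a low value. They report only what shows in the picture. A call takes as long as a camera call.
- bot.recognise(camera, name): "point" ([x, y, z] in m, in world coordinates, good to about 4 mm: the middle of the surface that is visible of it).
The state is a dict: "clock": time; "joints": joint angles; "dq": joint speeds; "tau": joint torques, N m; "position": TCP position; "tcp_rot": TCP orientation; "wrist_force": force on the tool from outside, world axes, zero at the start; "ft_torque": the same for the moment, N m; "gripper_width": finger opening in m; "finger_force": force on a finger pad.
Only numpy, scipy, OpenCV 4.12 (cv2) and the standard library are available. Lean on these libraries where they do the work, as an engineer would, in place of code of your own. Each camera call takes 0.05 s, during which the arm holds its last target. There are 200 camera calls.

## Working session

There is one attempt and no reset: what is moved stays moved. The work goes in short steps, Python scripts to look and compute and a tool call to move; the robot and the scene stay as the last step left them, time stands still between calls to the robot, and variables do not carry over. Pictures are saved under pics/ and viewed, at most 10 in all, crops included, and the job is handed in when it is done.

Besides the shell and the picture viewer there is one more tool, called after "Call:" by a JSON object that holds its "name" and its "arguments". servo_tool: Moves the arm, as the interface text tells. Its arguments: {"type":"object","properties":{"xyz":{"type":"array","items":{"type":"array","items":{"type":"number"}}},"yaw":{"type":"array","items":{"type":"number"}},"hand":{"type":"number"}},"required":["xyz","yaw"]}

```bash
mkdir -p pics
python3 - <<'E'
from cell import bot
import cv2
s=bot.state();print({k:s[k] for k in('clock','position','tcp_rot','gripper_width')})
for c in('scene','top'):
    im=bot.get_image(c);cv2.imwrite(f'pics/{c}0.png',im[:,:,::-1])
    for n in('stone','brush','case','divider','pumice','rubber','needle_file','loupe','cuff','steel_block','tweezer','brush_grip','divider_edge','divider_hinge','pocket','groove'):
        print(c,n,[(x['point'],x['p']) for x in bot.recognise(c,n)[:2]])
E
```

```text
{'clock': 0.0, 'position': array([ 0.21731499, -0.55899218,  0.25214984]), 'tcp_rot': array([-9.75856680e-04,  9.82865215e-01,  1.84323078e-01, -1.41039407e-04]), 'gripper_width': 0.08557228571324199}
scene stone [([0.6362, -0.1996, 0.0132], 0.67), ([0.5624, 0.14, 0.0768], 0.48)]
scene brush [([0.533, -0.4018, 0.0171], 0.56)]
scene case [([0.5297, 0.1309, 0.0321], 0.78), ([0.5609, 0.1421, 0.0791], 0.26)]
scene divider [([0.5611, 0.1342, 0.0747], 0.76), ([0.6354, -0.2008, 0.0131], 0.39)]
scene pumice [([0.4838, 0.0575, 0.0183], 0.75)]
scene rubber [([0.4635, 0.1768, 0.0175], 0.44)]
scene needle_file [([0.5131, 0.1384, 0.0087], 0.54)]
scene loupe [([0.6612, 0.218, 0.0102], 0.66), ([0.7219, -0.0499, 0.0232], 0.25)]
scene cuff [([0.7727, 0.0371, 0.0132], 0.72), ([0.721, -0.0506, 0.0228], 0.28)]
scene steel_block [([0.7197, -0.0499, 0.022], 0.76)]
scene tweezer [([0.6117, -0.3344, 0.0072], 0.46), ([0.4823, 0.0597, 0.0206], 0.15)]
scene brush_grip [([0.5345, -0.4075, 0.0129], 0.82)]
scene divider_edge [([0.5601, 0.1416, 0.0783], 0.61)]
scene divider_hinge [([0.5622, 0.143, 0.0791], 0.82)]

[... 348 characters left out ...]
45)]
top rubber [([0.728, -0.0592, 0.0192], 0.53), ([0.4661, 0.1699, 0.0191], 0.4)]
top needle_file [([0.5136, 0.1373, 0.0093], 0.45), ([0.5674, 0.126, 0.0805], 0.39)]
top loupe [([0.6671, 0.2175, 0.0127], 0.88)]
top cuff [([0.7656, 0.0367, 0.0175], 0.65)]
top steel_block [([0.727, -0.0604, 0.0188], 0.85), ([0.567, 0.1264, 0.0815], 0.16)]
top tweezer [([0.5678, 0.1288, 0.081], 0.16)]
top brush_grip [([0.5346, -0.413, 0.0195], 0.66)]
top divider_edge [([0.5658, 0.1322, 0.0793], 0.84)]
top divider_hinge [([0.5671, 0.1264, 0.0779], 0.94)]
top pocket [([0.5223, 0.1271, 0.0267], 0.86), ([0.663, 0.2182, 0.0091], 0.57)]
top groove [([0.5665, 0.1257, 0.0819], 0.88), ([0.7276, -0.0563, 0.019], 0.51)]
```

View pics/top0.png

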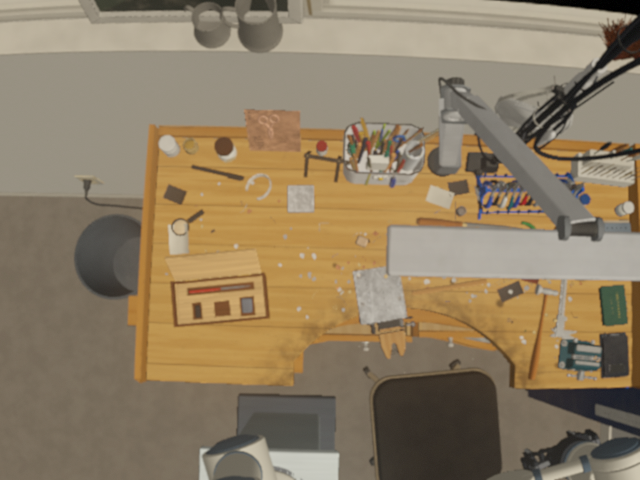

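View pics/scene0.png

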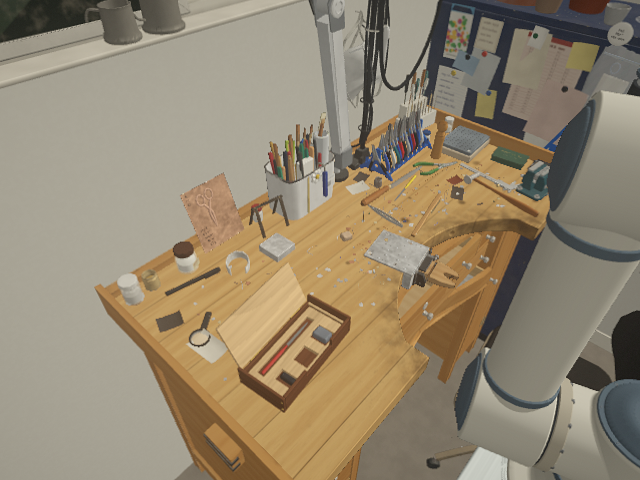

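The top view shows the case at about (220,300), the open divider at (212,263) and the stone at (362,240). The lamp arm hides the brush. In the scene view the brush is near (375,198). The networks' points agree with both pictures.

```bash
cat > h.py <<'E'
from cell import bot
import numpy as np, cv2, json
from scipy.spatial.transform import Rotation as R
def rot(s=None):
    q=(s or bot.state())['tcp_rot']; return R.from_quat(np.r_[q[1:],q[0]])
def show():
    s=bot.state();M=rot(s).as_matrix()
    print('t',round(s['clock'],2),'p',s['position'].round(4),'yaw',np.degrees(np.arctan2(M[1,0],M[0,0])).round(2),'tilt',M[:,2].round(3),'w',round(float(s['gripper_width']),4),'F',np.round(s['wrist_force'],1),'j',np.round(s['joints'],2))
def plan(target,yaw=None,n=None,step=.036,dyaw=6.5,p0=None,yaw0=None):
    """rows from the present pose to a world point, tool x at world angle yaw (deg), tool down"""
    s=bot.state();M=rot(s).as_matrix();y=np.degrees(np.arctan2(M[1,0],M[0,0])) if yaw0 is None else yaw0
    yaw=y if yaw is None else yaw
    d=np.array(target)-(s['position'] if p0 is None else np.array(p0));t=-((yaw-y+180)%360-180)
    n=n or int(max(np.ceil(np.linalg.norm(d)/step),np.ceil(abs(t)/dyaw),1))
    rows=[]
    for i in range(n):
        a=np.radians(y-t*i/n); c=np.array([[np.cos(a),np.sin(a),0],[np.sin(a),-np.cos(a),0],[0,0,-1]])
        rows.append([round(float(v),4) for v in c.T@d/n])
    print(n,'rows; yaw/row',round(t/n,2));print(rows)
def ray(cam,uv,z):
    """pixel -> world point at height z"""
    c=bot.calibration(cam);u=cv2.undistortPoints(np.float64([[uv]]),np.array(c['intrinsics']),np.array(c['dist']))[0,0]
    Rm=cv2.Rodrigues(np.float64(c['rvec']))[0];t=np.float64(c['tvec']).ravel()
    o=-Rm.T@t;d=Rm.T@np.r_[u,1];return o+d*(z-o[2])/d[2]
def px(cam,P):
    c=bot.calibration(cam);return cv2.projectPoints(np.float64(P).reshape(-1,1,3),np.float64(c['rvec']),np.float64(c['tvec']),np.array(c['intrinsics']),np.array(c['dist']))[0].reshape(-1,2)
E
python3 - <<'E'
from h import *
show();plan([.5,-.36,.25],21.2)
c=bot.calibration('wrist');Rm=cv2.Rodrigues(np.float64(c['rvec']))[0];o=-Rm.T@np.float64(c['tvec']).ravel()
print('cam in tool',rot().inv().apply(o-bot.state()['position']),'axis',rot().inv().apply(Rm[2]),c['intrinsics'][0])
E
```

```text
t 1.7 p [ 0.2174 -0.5592  0.2533] yaw 21.25 tilt [-0.  0. -1.] w 0.0855 F [-0.9 -0.3 -0.2] j [-1.26  0.09  1.23 -0.    1.82 -0.06]
10 rows; yaw/row 0.0
[[0.0336, -0.0083, 0.0003], [0.0336, -0.0083, 0.0003], [0.0336, -0.0083, 0.0003], [0.0336, -0.0083, 0.0003], [0.0336, -0.0083, 0.0003], [0.0336, -0.0083, 0.0003], [0.0336, -0.0083, 0.0003], [0.0336, -0.0083, 0.0003], [0.0336, -0.0084, 0.0003], [0.0336, -0.0084, 0.0003]]
cam in tool [ 0.07607519  0.00067437 -0.12112971] axis [-2.96499612e-01  7.38535751e-04  9.55032688e-01] [351.27277075   0.         323.98019876]
```

Call:
{"name": "servo_tool", "arguments": {"xyz": [[0.034,-0.008,0],[0.034,-0.008,0],[0.034,-0.008,0],[0.034,-0.008,0],[0.034,-0.008,0],[0.034,-0.008,0],[0.034,-0.008,0],[0.034,-0.008,0]], "yaw": [0,0,0,0,0,0,0,0]}}

```text
clock: 2.37
position: [0.449, -0.3998, 0.2534]
tcp_rot: [0.0, 0.983, 0.184, 0.0]
wrist_force: [-0.8, -0.7, -0.4]
gripper_width: 0.0851
finger_force: 0.0
```

Call:
{"name": "servo_tool", "arguments": {"xyz": [[0.034,-0.008,0],[0.034,-0.008,0],[0.02,-0.0,0]], "yaw": [0,0,0]}}

```text
clock: 2.62
position: [0.5265, -0.3512, 0.2534]
tcp_rot: [-0.0, 0.983, 0.186, 0.001]
wrist_force: [-0.6, -0.7, 0.1]
gripper_width: 0.0854
finger_force: 0.0
```

Run:
```python
from h import *
show();im=bot.get_image('wrist');cv2.imwrite('pics/w1.png',im[:,:,::-1])
for n in('brush','brush_grip','brush_mid','stone','tweezer'):
    for x in bot.recognise('wrist',n)[:2]: print(n,x['p'],x['point'],px('wrist',x['point']).round())
```

```text
t 2.62 p [ 0.5265 -0.3512  0.2534] yaw 21.42 tilt [ 0.001  0.001 -1.   ] w 0.0854 F [-0.6 -0.7  0.1] j [-0.64  0.18  1.13  0.    1.83  0.55]
brush 0.85 [0.5389, -0.4101, 0.0187] [[380. 221.]]
brush_grip 0.71 [0.5391, -0.4097, 0.016] [[379. 218.]]
brush_mid 0.82 [0.5331, -0.4109, 0.0214] [[378. 224.]]
brush_mid 0.68 [0.6193, -0.3388, 0.0091] [[344. 115.]]
stone 0.6 [0.6352, -0.2048, 0.0169] [[213.  39.]]
tweezer 0.63 [0.6173, -0.3352, 0.0107] [[339. 114.]]
```

View pics/w1.png

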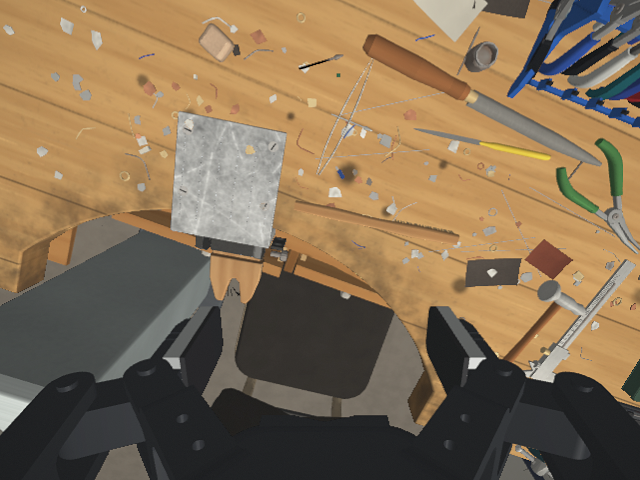

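The wrist view shows the stone at about (215,42). The brush runs from (297,204) to (458,238), with the tweezers at (345,115). Next I go above the stone.

Run:
```python
from h import *
plan([.636,-.202,.16],21.4,step=.04)
im=cv2.imread('pics/w1.png')[190:260,280:480];cv2.imwrite('pics/b1.png',cv2.resize(im,None,fx=4,fy=4,interpolation=cv2.INTER_CUBIC))
```

```text
6 rows; yaw/row -0.04
[[0.0268, -0.017, 0.0156], [0.0268, -0.017, 0.0156], [0.0268, -0.0169, 0.0156], [0.0268, -0.0169, 0.0156], [0.0268, -0.0169, 0.0156], [0.0268, -0.0169, 0.0156]]
```

View pics/b1.png

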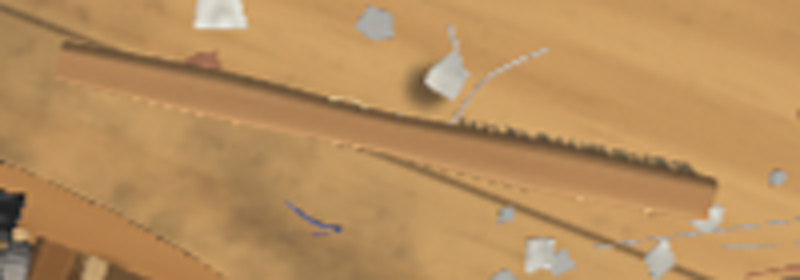

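The bristles are on the right half of the crop and the handle end points left, towards world +y.

Call:
{"name": "servo_tool", "arguments": {"xyz": [[0.027,-0.017,0.016],[0.027,-0.017,0.016],[0.027,-0.017,0.016],[0.027,-0.017,0.016],[0.027,-0.017,0.016],[0.027,-0.017,0.014],[0,0,0]], "yaw": [0,0,0,0,0,0,0]}}

```text
clock: 3.5
position: [0.6385, -0.1962, 0.1549]
tcp_rot: [-0.003, 0.983, 0.186, -0.002]
wrist_force: [-0.3, -0.2, -0.8]
gripper_width: 0.0854
finger_force: 0.0
```

Run:
```python
from h import *
show();im=bot.get_image('wrist');cv2.imwrite('pics/w2.png',im[:,:,::-1])
for n in('stone','stone_center'):
    for x in bot.recognise('wrist',n)[:2]: print(n,x['p'],x['point'],px('wrist',x['point']).round())
u,v=px('wrist',[.636,-.202,.017])[0].astype(int)
print(u,v);cv2.imwrite('pics/s2.png',cv2.resize(im[v-60:v+60,u-80:u+80,::-1],None,fx=4,fy=4,interpolation=cv2.INTER_CUBIC))
```

```text
t 3.5 p [ 0.6385 -0.1962  0.1549] yaw 21.44 tilt [-0.004  0.004 -1.   ] w 0.0854 F [-0.3 -0.2 -0.8] j [-0.35  0.28  1.19  0.    1.67  0.85]
stone 0.67 [0.6381, -0.2029, 0.0164] [[326. 237.]]
stone_center 0.92 [0.6426, -0.2053, 0.0185] [[330. 233.]]
322 238
```

View pics/s2.png

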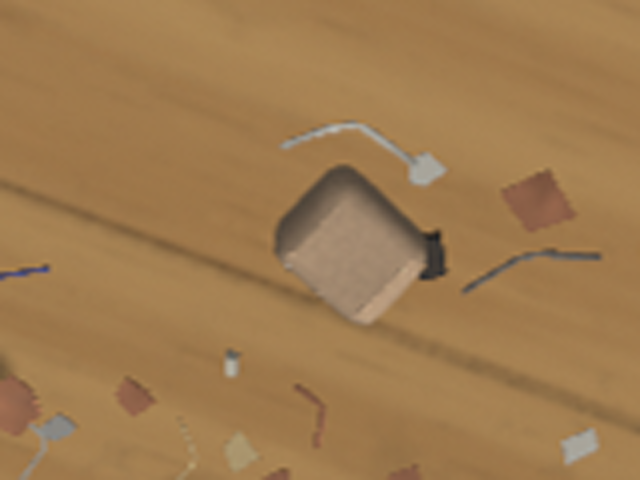

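The stone is at about pixel (330,240), with edges at roughly 45°. Its long side runs down-right in the image.

Run:
```python
from h import *
f=lambda a,b:ray('wrist',(242+a/4,178+b/4),.012)[:2]
# silhouette edges
for nm,p,q in(('UR',(365,172),(432,232)),('LL',(283,262),(345,318)),('UL',(280,228),(332,172)),('LR',(372,318),(432,265))):
    a,b=f(*p),f(*q);d=b-a;print(nm,a.round(4),b.round(4),np.degrees(np.arctan2(d[1],d[0])).round(1))
print('ctr',f(351,245))
# automatic: distance between opposite lines along normals
```

```text
UR [ 0.6508 -0.2051] [ 0.6442 -0.2221] -111.2
LL [ 0.6277 -0.1967] [ 0.6211 -0.2126] -112.5
UL [ 0.6341 -0.1936] [ 0.6485 -0.1991] -20.9
LR [ 0.6231 -0.2177] [ 0.6379 -0.2247] -25.5
ctr [ 0.63591816 -0.20804736]
```

Run:
```python
from h import *
plan([.637,-.2075,.069],-22,n=7)
```

```text
7 rows; yaw/row 6.17
[[-0.0004, 0.0008, 0.0129], [-0.0003, 0.0008, 0.0129], [-0.0002, 0.0008, 0.0129], [-0.0001, 0.0008, 0.0129], [0.0, 0.0009, 0.0129], [0.0001, 0.0008, 0.0129], [0.0002, 0.0008, 0.0129]]
```

Call:
{"name": "servo_tool", "arguments": {"xyz": [[0,0.001,0.013],[0,0.001,0.013],[0,0.001,0.013],[0,0.001,0.013],[0,0.001,0.013],[0,0.001,0.013],[0,0,0.012],[0,0,0]], "yaw": [6.2,6.2,6.2,6.2,6.2,6.2,6.2,0]}}

```text
clock: 4.32
position: [0.6366, -0.2083, 0.0675]
tcp_rot: [-0.0, 0.981, -0.195, -0.001]
wrist_force: [-0.5, -0.0, -0.6]
gripper_width: 0.0852
finger_force: 0.0
```

Run:
```python
from h import *
show();im=bot.get_image('wrist');cv2.imwrite('pics/w3.png',im[:,:,::-1])
for n in('stone','stone_center'):
    for x in bot.recognise('wrist',n)[:2]: print(n,x['p'],x['point'],px('wrist',x['point']).round())
show();plan([.637,-.2075,.029],-22,n=2)
```

```text
t 4.32 p [ 0.6366 -0.2083  0.0675] yaw -22.54 tilt [-0.003  0.001 -1.   ] w 0.0852 F [-0.5 -0.  -0.6] j [-0.37  0.32  1.3  -0.    1.52  1.6 ]
stone 0.82 [0.6408, -0.2047, 0.0175] [[316. 282.]]
stone 0.27 [0.722, -0.0873, 0.0173] [[ 42. 225.]]
stone_center 0.82 [0.6405, -0.2055, 0.0171] [[318. 282.]]
t 4.47 p [ 0.6386 -0.2078  0.071 ] yaw -22.07 tilt [ 0.002 -0.001 -1.   ] w 0.0855 F [-0.4 -0.1  0.9] j [-0.37  0.32  1.3  -0.    1.52  1.59]
2 rows; yaw/row -0.03
[[-0.0008, 0.0001, 0.021], [-0.0008, 0.0001, 0.021]]
```

View pics/w3.png

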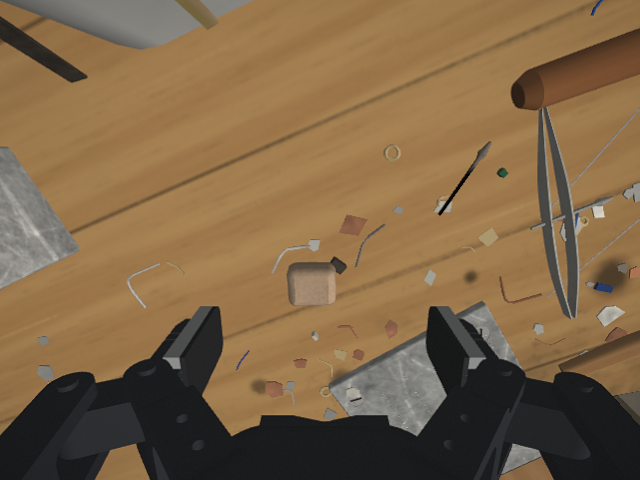

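The stone now sits square to the fingers at (312,284), slightly left of their middle column at 324.

Run:
```python
from h import *
for uv,z in(((312,264),.012),((312,306),.008),((288,285),.012),((336,285),.012)): 
    p=ray('wrist',uv,z); print(p.round(4),rot().inv().apply(p-bot.state()['position']).round(4))
```

```text
[ 0.6493 -0.2055  0.012 ] [ 0.009  -0.0062  0.059 ]
[ 0.624  -0.1948  0.008 ] [-0.0185 -0.0066  0.063 ]
[ 0.6429 -0.1883  0.012 ] [-0.0035 -0.0197  0.059 ]
[ 0.6328 -0.2131  0.012 ] [-0.0035  0.007   0.059 ]
```

Call:
{"name": "servo_tool", "arguments": {"xyz": [[-0.004,-0.006,0.021],[0,0,0.021],[0,0,0]], "yaw": [0,0,0]}}

```text
clock: 4.72
position: [0.6354, -0.199, 0.0243]
tcp_rot: [-0.0, 0.982, -0.191, -0.002]
wrist_force: [0.3, 0.5, -2.3]
gripper_width: 0.0854
finger_force: 0.0
```

Call:
{"name": "servo_tool", "arguments": {"xyz": [[0,0,0],[0,0,0],[0,0,0],[0,0,0],[0,0,0],[0,0,0]], "yaw": [0,0,0,0,0,0], "hand": 0}}

```text
clock: 5.22
position: [0.638, -0.1997, 0.0292]
tcp_rot: [0.0, 0.981, -0.192, 0.001]
wrist_force: [-0.2, 0.1, 4.9]
gripper_width: 0.0237
finger_force: 59.3
```

Call:
{"name": "servo_tool", "arguments": {"xyz": [[0,0,-0.03],[0,0,-0.04],[0,0,-0.04]], "yaw": [0,0,0]}}

```text
clock: 5.47
position: [0.6361, -0.1989, 0.1368]
tcp_rot: [-0.0, 0.981, -0.192, -0.002]
wrist_force: [1.3, 0.1, -0.8]
gripper_width: 0.0235
finger_force: 59.0
```

Run:
```python
from h import *
show();plan([.465,.114,.19],8.7,step=.037)
```

```text
t 5.47 p [ 0.6361 -0.1989  0.1368] yaw -22.15 tilt [-0.004  0.001 -1.   ] w 0.0235 F [ 1.3  0.1 -0.8] j [-0.35  0.28  1.22 -0.    1.64  1.6 ]
10 rows; yaw/row -3.08
[[-0.0276, -0.0225, -0.0053], [-0.0264, -0.024, -0.0053], [-0.0251, -0.0254, -0.0053], [-0.0237, -0.0267, -0.0053], [-0.0222, -0.0279, -0.0053], [-0.0207, -0.0291, -0.0053], [-0.0191, -0.0301, -0.0053], [-0.0174, -0.0311, -0.0053], [-0.0157, -0.032, -0.0053], [-0.014, -0.0328, -0.0053]]
```

Call:
{"name": "servo_tool", "arguments": {"xyz": [[-0.027,-0.022,-0.005],[-0.026,-0.024,-0.005],[-0.025,-0.025,-0.005],[-0.024,-0.027,-0.005],[-0.022,-0.028,-0.005]], "yaw": [-3,-3,-3,-3,-3]}}

```text
clock: 5.88
position: [0.5517, -0.0421, 0.1627]
tcp_rot: [-0.0, 0.998, -0.061, 0.0]
wrist_force: [0.4, 1.1, 0.2]
gripper_width: 0.0237
finger_force: 59.0
```

Call:
{"name": "servo_tool", "arguments": {"xyz": [[-0.021,-0.029,-0.005],[-0.019,-0.03,-0.005],[-0.017,-0.031,-0.005],[-0.016,-0.032,-0.005],[-0.014,-0.033,-0.005],[0,0,0],[0,0,0]], "yaw": [-3,-3,-3,-3,-3,0,0]}}

```text
clock: 6.47
position: [0.4682, 0.1153, 0.1882]
tcp_rot: [-0.0, 0.998, 0.07, 0.001]
wrist_force: [-0.3, -0.6, -0.3]
gripper_width: 0.0235
finger_force: 59.1
```

Run:
```python
from h import *
show();im=bot.get_image('wrist');cv2.imwrite('pics/w4.png',im[:,:,::-1])
for n in('stone','pocket','pumice','rubber','needle_file','divider_edge','divider','case'):
    for x in bot.recognise('wrist',n)[:1]: print(n,x['p'],x['point'],px('wrist',x['point']).round())
show()
```

```text
t 6.47 p [0.4682 0.1153 0.1882] yaw 8.04 tilt [ 0.002  0.    -1.   ] w 0.0235 F [-0.3 -0.6 -0.3] j [ 0.17 -0.23  1.66 -0.    1.72  1.6 ]
stone 0.62 [0.4693, 0.1125, 0.1757] [[325. 322.]]
pocket 0.92 [0.5477, 0.1265, 0.0478] [[319. 129.]]
pumice 0.87 [0.4841, 0.0601, 0.0235] [[388. 221.]]
rubber 0.71 [0.4603, 0.1703, 0.021] [[254. 230.]]
needle_file 0.68 [0.5142, 0.142, 0.0087] [[296. 169.]]
divider_edge 0.94 [0.5735, 0.1301, 0.096] [[317.  78.]]
divider 0.89 [0.5742, 0.1311, 0.0878] [[316.  79.]]
t 6.92 p [0.4688 0.1132 0.187 ] yaw 7.76 tilt [-0.001 -0.    -1.   ] w 0.0239 F [-0.6  0.2  0.6] j [ 0.17 -0.23  1.66 -0.    1.72  1.6 ]
```

View pics/w4.png

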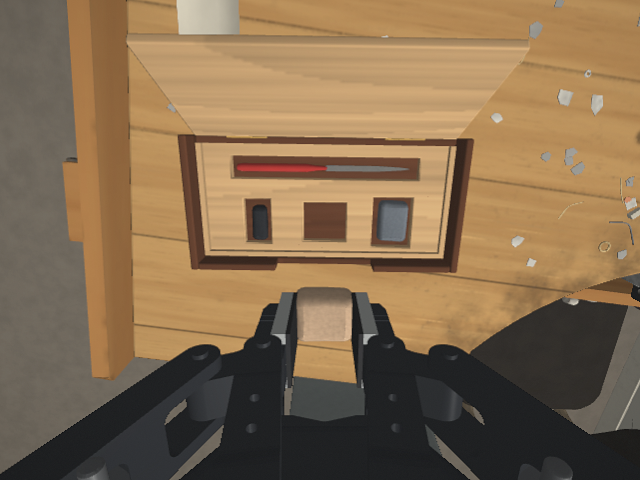

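The view shows the empty pocket with corners near (304,202) and (347,242). The divider's free edge runs from (127,36) to (529,42), and the stone is held square at (325,315). I'll fit the case pose and divider angle from these pixels.

```bash
cat > fit.py <<'E'
from h import *
from scipy.optimize import least_squares
obs=[((-2,18.5,13),(304,202)),((-2,-18.5,13),(347,203)),((-36,18.5,13),(304,241)),((-36,-18.5,13),(347,241)),
 ((47,-101,27),(461,143)),((47,101,27),(190,139)),((-52,107,46),(193,268)),((-52,-107,46),(455,270))]
edge=[((99,97,3),(128,36)),((99,-97,3),(528,41))]  # placeholders, y only
def cw(P,q):
    x,y,a=q[:3];c,s=np.cos(a),np.sin(a);P=np.asarray(P,float)/1000
    return np.c_[x+c*P[:,0]-s*P[:,1],y+s*P[:,0]+c*P[:,1],P[:,2]]
def div(th):  # divider free edge corners (top face) in case mm
    return [(53-97*np.cos(th)+3*np.sin(th),yy,30+97*np.sin(th)+3*np.cos(th)) for yy in(99,-99)]
def res(q):
    P=[o[0] for o in obs]+div(q[3]);u=[o[1] for o in obs]+[e[1] for e in edge]
    return (px('wrist',cw(P,q))-np.array(u)).ravel()
E
python3 - <<'E'
from fit import *
r=least_squares(res,[.492,.119,.14,1.9],loss='soft_l1',f_scale=2);q=r.x
print(q,np.degrees(q[2]));print(res(q).reshape(-1,2).round(1))
pk=cw([(-19,0,5)],q)[0];print('pocket',pk, 'others',cw([(-19,-58,21),(-19,58,18)],q).round(4))
np.save('case.npy',q)
for uv in((325,345),(325,290)): pass
plan([*pk[:2],.10],np.degrees(q[2]))
show()
E
```

```text
[0.49275502 0.11425853 0.12410556 2.00998897] 7.110724639323522
[[-0.3 -0.5]
 [ 0.4 -1. ]
 [-0.  -1.1]
 [-0.8 -0.7]
 [-3.4  0.5]
 [ 4.9  1.4]
 [-1.8  1.7]
 [ 3.4  2.4]
 [-3.9 -0.3]
 [ 5.3 -0.1]]
pocket [0.47390115 0.11190657 0.005     ] others [[0.4811 0.0544 0.021 ]
 [0.4667 0.1695 0.018 ]]
3 rows; yaw/row 0.22
[[0.0016, 0.0007, 0.029], [0.0016, 0.0006, 0.029], [0.0016, 0.0006, 0.029]]
t 6.92 p [0.4688 0.1132 0.187 ] yaw 7.76 tilt [-0.001 -0.    -1.   ] w 0.0239 F [-0.6  0.2  0.6] j [ 0.17 -0.23  1.66 -0.    1.72  1.6 ]
```

Run:
```python
from h import *
for uv in((325,290),(325,315),(325,341)): print(rot().inv().apply(ray('wrist',uv,.175)-bot.state()['position']).round(4))
```

```text
[0.0149 0.0011 0.012 ]
[0.0033 0.0011 0.012 ]
[-0.0093  0.0011  0.012 ]
```

Call:
{"name": "servo_tool", "arguments": {"xyz": [[0.002,0.001,0.03],[0,0,0.035],[0,0,0.035],[0,0,0.025],[0,0,0.012],[0,0,0.008],[0,0,0.006],[0,0,0]], "yaw": [0.7,0,0,0,0,0,0,0]}}

```text
clock: 7.58
position: [0.471, 0.1131, 0.0364]
tcp_rot: [-0.0, 0.998, 0.062, 0.0]
wrist_force: [-0.3, -0.2, 0.4]
gripper_width: 0.0238
finger_force: 59.1
```

Call:
{"name": "servo_tool", "arguments": {"xyz": [[0,0,0.002],[0,0,0]], "yaw": [0,0]}}

```text
clock: 7.75
position: [0.4716, 0.1133, 0.0357]
tcp_rot: [-0.0, 0.998, 0.062, 0.001]
wrist_force: [0.1, 0.3, 0.2]
gripper_width: 0.0234
finger_force: 59.1
```

Call:
{"name": "servo_tool", "arguments": {"xyz": [[0,0,0],[0,0,0],[0,0,0],[0,0,0]], "yaw": [0,0,0,0], "hand": 0.4}}

```text
clock: 8.08
position: [0.4709, 0.1132, 0.0347]
tcp_rot: [-0.0, 0.998, 0.062, 0.0]
wrist_force: [-0.3, 0.5, 0.9]
gripper_width: 0.034
finger_force: 0.0
```

Call:
{"name": "servo_tool", "arguments": {"xyz": [[0,0,-0.03],[0,0,-0.04],[0,0,-0.04],[0,0,-0.04],[0,0,0]], "yaw": [0,0,0,0,0]}}

```text
clock: 8.5
position: [0.4737, 0.1137, 0.1943]
tcp_rot: [-0.001, 0.998, 0.062, 0.007]
wrist_force: [0.5, 0.3, 1.6]
gripper_width: 0.0336
finger_force: 0.0
```

Run:
```python
from h import *
show();im=bot.get_image('wrist');cv2.imwrite('pics/w5.png',im[:,:,::-1])
for n in('stone','stone_center'):
    for x in bot.recognise('wrist',n)[:1]: print(n,x['p'],x['point'],px('wrist',x['point']).round())
show()
```

```text
t 8.5 p [0.4737 0.1137 0.1943] yaw 7.15 tilt [ 0.015  0.002 -1.   ] w 0.0336 F [0.5 0.3 1.6] j [ 0.17 -0.23  1.64 -0.    1.72  1.61]
stone_center 0.62 [0.4743, 0.1098, 0.0227] [[328. 227.]]
t 8.65 p [0.4709 0.1132 0.1846] yaw 7.14 tilt [ 0.001  0.    -1.   ] w 0.0338 F [ 0.8  0.5 -0.2] j [ 0.17 -0.23  1.66  0.    1.71  1.61]
```

View pics/w5.png

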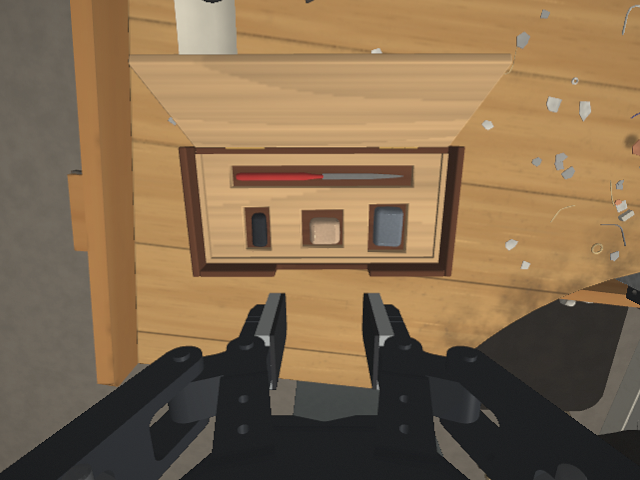

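The stone sits in the middle pocket at (325,232), clear of the fingers. Next I close the fingers, cross over the divider, and come down behind it.

Call:
{"name": "servo_tool", "arguments": {"xyz": [[0.02,0,-0.01],[0.035,0,0],[0.035,0,0],[0.035,0,0],[0.03,0,0],[0,0,0.02],[0,0,0.03],[0,0,0.03]], "yaw": [0,0,0,0,0,0,0,0], "hand": 0}}

```text
clock: 9.32
position: [0.6244, 0.1323, 0.1108]
tcp_rot: [0.0, 0.998, 0.062, -0.001]
wrist_force: [-0.1, 0.1, -1.1]
gripper_width: 0.0001
finger_force: 0.0
```

Call:
{"name": "servo_tool", "arguments": {"xyz": [[0,0,0],[-0.02,0,0],[-0.02,0,0],[-0.02,0,0]], "yaw": [0,0,0,0]}}

```text
clock: 9.65
position: [0.5643, 0.1248, 0.1142]
tcp_rot: [0.0, 0.998, 0.062, -0.0]
wrist_force: [0.6, 1.5, 2.1]
gripper_width: -0.0
finger_force: 0.6
```

Call:
{"name": "servo_tool", "arguments": {"xyz": [[-0.022,0,-0.002],[-0.022,0,-0.002],[-0.016,0,0.011],[-0.012,0,0.015],[-0.009,0,0.018],[-0.002,0,0.012],[0,0,0.006],[0,0,0]], "yaw": [0,0,0,0,0,0,0,0]}}

```text
clock: 10.32
position: [0.4823, 0.1146, 0.056]
tcp_rot: [0.0, 0.998, 0.062, -0.001]
wrist_force: [-0.6, -0.8, -0.1]
gripper_width: -0.0004
finger_force: 0.0
```

Call:
{"name": "servo_tool", "arguments": {"xyz": [[0,0,0.002],[0,0,0.001],[0,0,0]], "yaw": [0,0,0]}}

```text
clock: 10.57
position: [0.4835, 0.1147, 0.055]
tcp_rot: [-0.0, 0.998, 0.062, 0.001]
wrist_force: [-3.6, -0.7, 7.0]
gripper_width: -0.0001
finger_force: 3.9
```

Call:
{"name": "servo_tool", "arguments": {"xyz": [[0,0,0.001],[0,0,0],[0,0,0],[0,0,-0.02],[0,0,-0.035],[0,0,-0.04],[-0.01,0,-0.04],[0,0,0]], "yaw": [0,0,0,0,0,0,0,0]}}

```text
clock: 11.23
position: [0.4754, 0.1139, 0.1974]
tcp_rot: [-0.001, 0.998, 0.062, 0.007]
wrist_force: [0.7, 0.1, 0.4]
gripper_width: -0.0001
finger_force: 0.0
```

Run:
```python
from h import *
show();im=bot.get_image('wrist');cv2.imwrite('pics/w6.png',im[:,:,::-1])
show();
# brush axis from w1 (pose then): compute later from near; plan to above the brush
plan([.535,-.405,.20],8,step=.038)
```

```text
t 11.23 p [0.4754 0.1139 0.1974] yaw 7.15 tilt [ 0.014  0.002 -1.   ] w -0.0001 F [0.7 0.1 0.4] j [ 0.17 -0.23  1.63  0.    1.72  1.61]
t 11.28 p [0.4751 0.1138 0.1936] yaw 7.15 tilt [ 0.011  0.002 -1.   ] w 0.0001 F [-0.4 -0.8 -0.5] j [ 0.17 -0.22  1.64  0.    1.72  1.61]
14 rows; yaw/row -0.06
[[-0.0004, 0.0373, -0.0005], [-0.0004, 0.0373, -0.0005], [-0.0004, 0.0373, -0.0005], [-0.0005, 0.0373, -0.0005], [-0.0005, 0.0373, -0.0005], [-0.0006, 0.0373, -0.0005], [-0.0006, 0.0373, -0.0005], [-0.0006, 0.0373, -0.0005], [-0.0007, 0.0373, -0.0005], [-0.0007, 0.0373, -0.0005], [-0.0008, 0.0373, -0.0005], [-0.0008, 0.0373, -0.0005], [-0.0008, 0.0373, -0.0005], [-0.0009, 0.0373, -0.0005]]
```

View pics/w6.png

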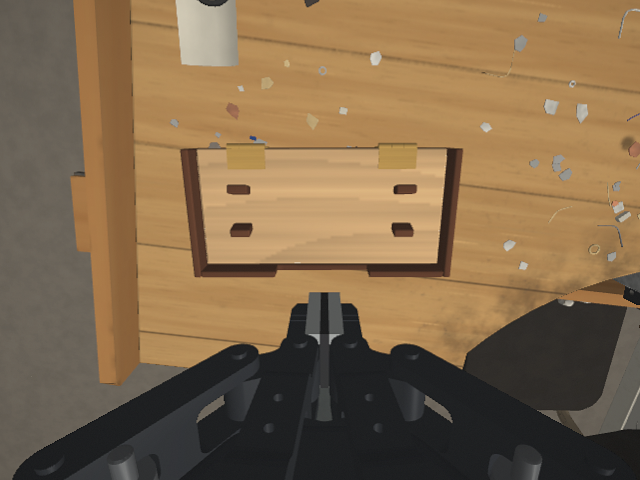

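The divider lies flat with the saddle prongs at (238,189), (240,229), (405,189) and (402,229). Next I go to the brush, turning 92° and opening the gripper on the way.

Run:
```python
from h import *
q=np.load('case.npy')
for uv in((238,185),(241,223),(405,185),(402,223)): 
    p=ray('wrist',uv,.049)[:2]-q[:2];c,s=np.cos(q[2]),np.sin(q[2]);print((c*p[0]+s*p[1]).round(4),(-s*p[0]+c*p[1]).round(4))
print('groove',cw:=(q[0]+.004*c,q[1]+.004*s))
plan([.54,-.39,.18],99,n=15)
```

```text
0.024 0.0659
-0.0054 0.0656
0.024 -0.0601
-0.0054 -0.0597
groove (np.float64(0.49672425123512887), np.float64(0.11475367786712373))
15 rows; yaw/row -6.12
[[0.0001, 0.0339, 0.0009], [-0.0035, 0.0337, 0.0009], [-0.0071, 0.0331, 0.0009], [-0.0106, 0.0322, 0.0009], [-0.0139, 0.0309, 0.0009], [-0.0171, 0.0292, 0.0009], [-0.0202, 0.0272, 0.0009], [-0.023, 0.0249, 0.0009], [-0.0255, 0.0223, 0.0009], [-0.0277, 0.0195, 0.0009], [-0.0296, 0.0164, 0.0009], [-0.0312, 0.0131, 0.0009], [-0.0324, 0.0097, 0.0009], [-0.0333, 0.0062, 0.0009], [-0.0338, 0.0026, 0.0009]]
```

Call:
{"name": "servo_tool", "arguments": {"xyz": [[0,0.034,0.001],[-0.004,0.034,0.001],[-0.007,0.033,0.001],[-0.011,0.032,0.001],[-0.014,0.031,0.001],[-0.017,0.029,0.001],[-0.02,0.027,0.001],[-0.023,0.025,0.001]], "yaw": [-6,-6,-6,-6,-6,-6,-6,-6], "hand": 0.8}}

```text
clock: 11.95
position: [0.5044, -0.1575, 0.1779]
tcp_rot: [-0.001, 0.885, 0.465, -0.0]
wrist_force: [0.6, 0.6, 0.8]
gripper_width: 0.0683
finger_force: 0.0
```

Call:
{"name": "servo_tool", "arguments": {"xyz": [[-0.026,0.022,0.001],[-0.028,0.02,0.001],[-0.03,0.016,0.001],[-0.031,0.013,0.001],[-0.032,0.01,0.001],[-0.033,0.006,0.001],[-0.034,0.003,0.001],[0,0,0]], "yaw": [-6,-6,-6,-6,-6,-6,-6,0]}}

```text
clock: 12.62
position: [0.5275, -0.3973, 0.168]
tcp_rot: [-0.002, 0.661, 0.75, -0.001]
wrist_force: [0.2, 0.4, -0.5]
gripper_width: 0.0683
finger_force: 0.0
```

Call:
{"name": "servo_tool", "arguments": {"xyz": [[0,0,0],[0,0,0]], "yaw": [0,0]}}

```text
clock: 12.78
position: [0.5287, -0.3915, 0.1708]
tcp_rot: [-0.001, 0.662, 0.749, 0.0]
wrist_force: [0.5, 0.6, 0.8]
gripper_width: 0.0685
finger_force: 0.0
```

Run:
```python
from h import *
show();im=bot.get_image('wrist');cv2.imwrite('pics/w7.png',im[:,:,::-1])
for n in('brush','brush_grip','brush_mid'):
    for x in bot.recognise('wrist',n)[:1]: print(n,x['p'],x['point'],px('wrist',x['point']).round())
show()
```

```text
t 12.78 p [ 0.5287 -0.3915  0.1708] yaw 97.06 tilt [-0.001  0.002 -1.   ] w 0.0685 F [0.5 0.6 0.8] j [-0.69  0.25  1.2   0.    1.69 -0.81]
brush 0.93 [0.534, -0.3981, 0.0135] [[328. 239.]]
brush_grip 0.6 [0.5321, -0.3957, 0.0166] [[326. 237.]]
brush_mid 0.9 [0.5326, -0.3959, 0.0185] [[327. 238.]]
t 12.98 p [ 0.5292 -0.3907  0.1728] yaw 97.2 tilt [ 0.001 -0.    -1.   ] w 0.0685 F [-0.1 -0.3  0.2] j [-0.69  0.25  1.2   0.    1.69 -0.81]
```

View pics/w7.png

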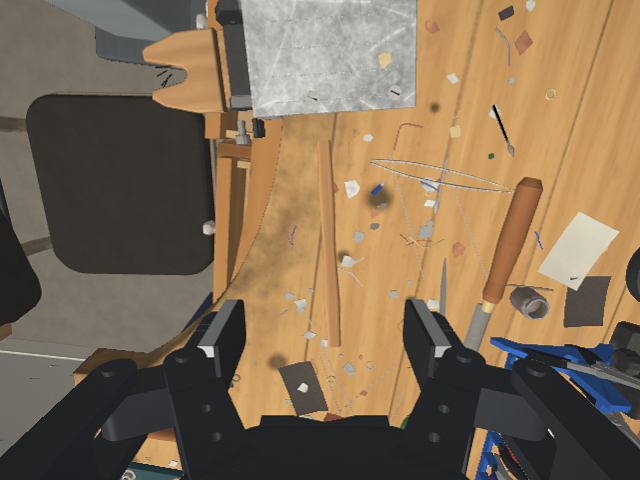

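The brush runs from its handle end at (325,140) to its bristle end at (335,346), nearly in line with tool x.

Run:
```python
from h import *
s=bot.state();b=ray('wrist',(335,346),.022);h=ray('wrist',(325,140),.010)
d=(h-b)[:2];L=np.linalg.norm(d);d/=L;print('b',b,'h',h,'L',L,'yaw',np.degrees(np.arctan2(d[1],d[0])))
g1=b[:2]+d*.066;g2=h[:2]-d*.109;print('grip',g1,g2)
a=np.degrees(np.arctan2(d[1],d[0]));g=(g1+g2)/2
plan([*g,.06],a,n=4);print(px('wrist',[*g,.022]))
```

```text
b [ 0.55267401 -0.49364542  0.022     ] h [ 0.52169657 -0.32011102  0.01      ] L 0.17627758832848722 yaw 100.12120115411805
grip [ 0.54107576 -0.4286725 ] [ 0.54085125 -0.42741479]
4 rows; yaw/row -0.73
[[-0.0096, 0.0018, 0.0282], [-0.0097, 0.0016, 0.0282], [-0.0097, 0.0015, 0.0282], [-0.0097, 0.0014, 0.0282]]
[[331.66028046 276.86701603]]
```

Call:
{"name": "servo_tool", "arguments": {"xyz": [[-0.01,0.002,0.028],[-0.01,0.002,0.028],[-0.01,0.001,0.028],[-0.009,0.001,0.028],[0,0,0.02],[0,0,0.015],[0,0,0],[0,0,0]], "yaw": [-0.7,-0.7,-0.7,-0.8,0,0,0,0]}}

```text
clock: 13.65
position: [0.5403, -0.4287, 0.0252]
tcp_rot: [-0.0, 0.642, 0.767, 0.0]
wrist_force: [0.5, -0.6, 0.2]
gripper_width: 0.0685
finger_force: 0.0
```

Run:
```python
from h import *
show();plan([.541,-.428,.025],100.1,n=1)
```

```text
t 13.65 p [ 0.5403 -0.4287  0.0252] yaw 100.08 tilt [-0.001  0.001 -1.   ] w 0.0685 F [ 0.5 -0.6  0.2] j [-0.72  0.4   1.28  0.    1.46 -0.9 ]
1 rows; yaw/row -0.02
[[0.0006, 0.0008, 0.0002]]
```

Call:
{"name": "servo_tool", "arguments": {"xyz": [[0,0,0],[0,0,0],[0,0,0],[0,0,0],[0,0,0],[0,0,0],[0,0,0],[0,0,0]], "yaw": [0,0,0,0,0,0,0,0], "hand": 0}}

```text
clock: 14.32
position: [0.5408, -0.4299, 0.0267]
tcp_rot: [0.001, 0.643, 0.766, 0.0]
wrist_force: [0.1, -0.3, 6.5]
gripper_width: 0.0105
finger_force: 60.1
```

Call:
{"name": "servo_tool", "arguments": {"xyz": [[0,0,-0.02],[0,0,-0.035],[0,0,-0.035],[0,0,-0.03],[0,0,0],[0,0,0]], "yaw": [0,0,0,0,0,0]}}

```text
clock: 14.82
position: [0.541, -0.4303, 0.1483]
tcp_rot: [0.002, 0.642, 0.766, -0.0]
wrist_force: [-0.4, -0.6, -1.3]
gripper_width: 0.0108
finger_force: 59.5
```

Run:
```python
from h import *
show();im=bot.get_image('wrist');cv2.imwrite('pics/w8.png',im[:,:,::-1])
q=np.load('case.npy');c,s=np.cos(q[2]),np.sin(q[2])
g=q[:2]+np.array([.004*c,.004*s]);grip=g+(-.022)*np.array([-s,c]);print(g,grip)
plan([*grip,.17],np.degrees(q[2])+90,step=.037)
```

```text
t 14.82 p [ 0.541  -0.4303  0.1483] yaw 100.04 tilt [ 0.004 -0.003 -1.   ] w 0.0108 F [-0.4 -0.6 -1.3] j [-0.72  0.34  1.13 -0.    1.66 -0.9 ]
[0.49672425 0.11475368] [0.49944757 0.09292288]
15 rows; yaw/row 0.2
[[0.0348, 0.0034, -0.0016], [0.0348, 0.0033, -0.0016], [0.0348, 0.0032, -0.0016], [0.0348, 0.003, -0.0016], [0.0348, 0.0029, -0.0016], [0.0348, 0.0028, -0.0016], [0.0348, 0.0027, -0.0016], [0.0349, 0.0026, -0.0016], [0.0349, 0.0024, -0.0016], [0.0349, 0.0023, -0.0016], [0.0349, 0.0022, -0.0016], [0.0349, 0.0021, -0.0016], [0.0349, 0.002, -0.0016], [0.0349, 0.0018, -0.0016], [0.0349, 0.0017, -0.0016]]
```

View pics/w8.png

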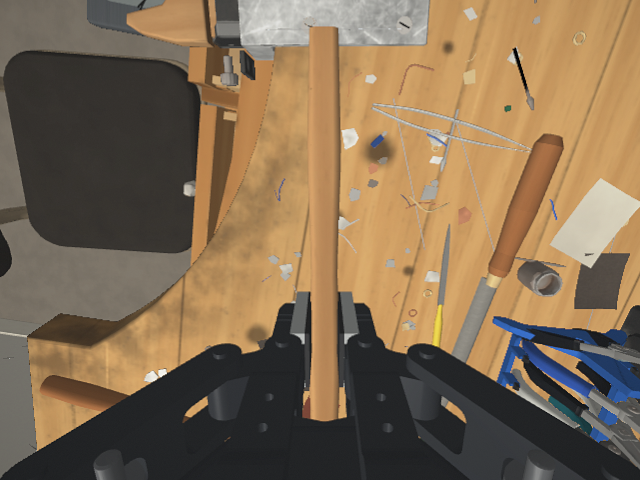

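The brush is held straight along tool x with its handle end at (323,27). That uses up my picture budget, so from here I check numerically. I'll re-measure the saddles from the picture I already have (w6), and the brush's slip in the grip.

Run:
```python
from h import *
from scipy.optimize import least_squares
S=bot.state();p=S['position'];Rt=rot(S)
for uv in((323,27),(311,27),(336,27),(323,150)): 
    for z in(.0167,): print('held',Rt.inv().apply(ray('wrist',uv,p[2]-z)-p).round(4))
# camera in tool
c=bot.calibration('wrist');Rc=R.from_rotvec(np.ravel(c['rvec']));o=-Rc.inv().apply(np.ravel(c['tvec']))
off=Rt.inv().apply(o-p);Rtc=Rc*Rt   # tool->cam
K,D=np.array(c['intrinsics']),np.array(c['dist'])
z=np.array([.0135,.002,-1]);z/=np.linalg.norm(z);a=np.radians(7.15);x=np.array([np.cos(a),np.sin(a),0]);x-=z*(x@z);x/=np.linalg.norm(x)
R6=R.from_matrix(np.c_[x,np.cross(z,x),z]);p6=np.array([.4754,.1139,.1974])
Rw=Rtc*R6.inv();t=-Rw.apply(p6+R6.apply(off))
proj=lambda P:cv2.projectPoints(np.float64(P),Rw.as_rotvec(),t,K,D)[0].reshape(-1,2)
im=cv2.imread('pics/w6.png');g=im[:,:,2].astype(int)
m=np.zeros(g.shape,np.uint8);m[165:250,212:436]=(g[165:250,212:436]<140)
n,_,st,ce=cv2.connectedComponentsWithStats(m)
B=[(st[i],ce[i]) for i in range(1,n) if st[i][4]>60]
for s_,c_ in B: print(s_,c_.round(1))
B=sorted(B,key=lambda b:(b[1][0]>320,b[1][1]))
bb=np.array([[b[0][0],b[0][1],b[0][0]+b[0][2],b[0][1]+b[0][3]] for b in B],float)
order=[(1,1),(-1,1),(1,-1),(-1,-1)]
def model(q):
    out=[];cc,ss=np.cos(q[2]),np.sin(q[2])
    for sx,sy in order:
        P=[]
        for yy in(58,74):
            for xx,zz in((12,33),(15,49),(15+q[3]*1e3,49),(15+q[3]*1e3,33)):
                X,Y=(4+sx*xx)/1e3,sy*yy/1e3;P.append([q[0]+cc*X-ss*Y,q[1]+ss*X+cc*Y,zz/1e3])
        u=proj(P);out.append([*u.min(0),*u.max(0)])
    return np.array(out)
if len(B)==4:
    r=least_squares(lambda q:(model(q)-bb).ravel(),[.4928,.1143,.124,.004],loss='soft_l1',x_scale=[.01,.01,.1,.003]);q=r.x
    print(q,np.degrees(q[2]));print((model(q)-bb).round(1))
```

```text
held [1.105e-01 1.000e-04 1.660e-02]
held [ 0.1105 -0.004   0.0166]
held [0.1105 0.0046 0.0166]
held [0.0695 0.0001 0.0167]
[227 185  23  10 220] [238.1 189.4]
[393 184  24  10 219] [404.7 188.5]
[230 223  23  14 288] [241.  229.5]
[391 223  23  14 282] [402.  229.5]
[0.48970542 0.11704194 0.12795209 0.00480091] 7.331114956981772
[[-1.9 -0.   0.8 -0.4]
 [-1.3  0.2  0.1  0.4]
 [-0.2  0.4  1.1  0.1]
 [-0.2 -0.3  0.9 -0.2]]
```

Run:
```python
from h import *
plan([.4975,.0935,.17],97.3,n=15)
```

```text
15 rows; yaw/row 0.18
[[0.0348, 0.0033, -0.0016], [0.0348, 0.0032, -0.0016], [0.0349, 0.003, -0.0016], [0.0349, 0.0029, -0.0016], [0.0349, 0.0028, -0.0016], [0.0349, 0.0027, -0.0016], [0.0349, 0.0026, -0.0016], [0.0349, 0.0025, -0.0016], [0.0349, 0.0024, -0.0016], [0.0349, 0.0023, -0.0016], [0.0349, 0.0022, -0.0016], [0.0349, 0.002, -0.0016], [0.0349, 0.0019, -0.0016], [0.0349, 0.0018, -0.0016], [0.035, 0.0017, -0.0016]]
```

Call:
{"name": "servo_tool", "arguments": {"xyz": [[0.02,0.003,-0.01],[0.035,0.003,-0.004],[0.035,0.003,-0.002],[0.035,0.003,-0.001],[0.035,0.003,-0.001],[0.035,0.003,-0.001],[0.035,0.003,-0.001],[0.035,0.002,-0.001]], "yaw": [0.2,0.2,0.2,0.2,0.2,0.2,0.2,0.2]}}

```text
clock: 15.53
position: [0.5187, -0.1623, 0.1633]
tcp_rot: [-0.002, 0.653, 0.757, -0.001]
wrist_force: [0.4, 0.4, -1.0]
gripper_width: 0.0105
finger_force: 59.4
```

Call:
{"name": "servo_tool", "arguments": {"xyz": [[0.035,0.002,0],[0.035,0.002,0],[0.035,0.002,0],[0.035,0.002,0],[0.035,0.002,0],[0.035,0.002,0],[0.035,0.002,0],[0.015,0.002,0]], "yaw": [0.2,0.2,0.2,0.2,0.2,0.2,0,0]}}

```text
clock: 16.2
position: [0.4988, 0.099, 0.1635]
tcp_rot: [-0.002, 0.66, 0.751, -0.001]
wrist_force: [-0.9, 0.1, -1.0]
gripper_width: 0.0105
finger_force: 59.4
```

Call:
{"name": "servo_tool", "arguments": {"xyz": [[0,0,0],[0,0,0],[0,0,0]], "yaw": [0,0,0]}}

```text
clock: 16.45
position: [0.5001, 0.0947, 0.1646]
tcp_rot: [-0.001, 0.661, 0.75, -0.001]
wrist_force: [-0.1, 0.2, -0.2]
gripper_width: 0.0102
finger_force: 59.4
```

Run:
```python
from h import *
show();im=bot.get_image('wrist');cv2.imwrite('pics/w9.png',im[:,:,::-1])
S=bot.state();show()
q=(.4897,.1170,.128);c,s=np.cos(q[2]),np.sin(q[2])
f=lambda X,Y,Z:[q[0]+c*X-s*Y,q[1]+s*X+c*Y,Z]
for sy in(1,-1):
  for sx in(1,-1): print(sx,sy,px('wrist',[f(.004+sx*.0165,sy*.066,.043)]).round())
g=im[:,:,0].astype(int)
u0=px('wrist',[f(.004,.066,.04)])[0].astype(int)
print(u0,im[u0[1]-10:u0[1]+10:10,u0[0]-60:u0[0]+60:10,0])
m=np.uint8(g<140);n,_,st,ce=cv2.connectedComponentsWithStats(m)
for i in range(1,n):
    if 80<st[i][4]<3000: print(st[i],ce[i].round(1))
for nme in('groove','divider','case'):
    for x in bot.recognise('wrist',nme)[:1]: print(nme,x['p'],x['point'])
```

```text
t 16.45 p [0.5001 0.0947 0.1646] yaw 97.23 tilt [-0.003 -0.001 -1.   ] w 0.0102 F [-0.1  0.2 -0.2] j [ 0.12 -0.15  1.63 -0.    1.67 -0.01]
t 16.5 p [0.5003 0.0944 0.165 ] yaw 97.18 tilt [-0.002 -0.001 -1.   ] w 0.0104 F [-0.1  0.4 -0.4] j [ 0.12 -0.15  1.63 -0.    1.67 -0.01]
1 1 [[343. 111.]]
-1 1 [[292. 111.]]
1 -1 [[341. 296.]]
-1 -1 [[297. 296.]]
[317 111] [[182 187 192 183  81 183 158 156 109  87 184 186]
 [183 191 193 184  84 178 158 156 113  87 185 187]]
[123   0  10 224 576] [127.7  96.8]
[516   0  13  44  97] [522.8  19.4]
[ 531   57   65  115 2421] [571.4 112.7]
[558  58  82 227 573] [603.5 162.8]
[630  81  10  25 148] [635.8  94.8]
[289  98  15  27 389] [296. 111.]
[395  98   5  47  95] [396.7 121. ]
[515 185  11  15 123] [520.  192.1]
[601 289  33  15  95] [616.9 295.6]
[588 326  52  32 816] [619.4 345.2]
groove 0.64 [0.4868, 0.1405, 0.0319]
divider 0.9 [0.4875, 0.1411, 0.0304]
case 0.79 [0.4758, 0.148, 0.0315]
```

Run:
```python
from h import *
im=cv2.imread('pics/w9.png')
for v in(100,106,112,118,124): print(v,list(zip(range(282,362,2),im[v,282:362:2,2])) if v==112 else im[v,282:362:2,2])
```

```text
100 [186 183 181 159  89  93  92  88  61  44  73 170 188 168 168 171 163 158
 157 155 156 156 155 156 157 158 140 119  96 106  74  82  88  83  82  78
  95 187 184 188]
106 [187 183 181 161  91  95  94  92  67  50  46 156 192 160 169 172 163 159
 158 157 154 156 156 158 159 159 141 120  99  79  77  88  91  86  84  83
  93 188 184 188]
112 [(282, np.uint8(188)), (284, np.uint8(184)), (286, np.uint8(182)), (288, np.uint8(169)), (290, np.uint8(92)), (292, np.uint8(96)), (294, np.uint8(96)), (296, np.uint8(94)), (298, np.uint8(69)), (300, np.uint8(48)), (302, np.uint8(48)), (304, np.uint8(151)), (306, np.uint8(192)), (308, np.uint8(163)), (310, np.uint8(171)), (312, np.uint8(171)), (314, np.uint8(165)), (316, np.uint8(159)), (318, np.uint8(158)), (320, np.uint8(157)), (322, np.uint8(156)), (324, np.uint8(156)), (326, np.uint8(156)), (328, np.uint8(157)), (330, np.uint8(159)), (332, np.uint8(158)), (334, np.uint8(143)), (336, np.uint8(123)), (338, np.uint8(101)), (340, np.uint8(80)), (342, np.uint8(78)), (344, np.uint8(89)), (346, np.uint8(92)), (348, np.uint8(86)), (350, np.uint8(85)), (352, np.uint8(82)), (354, np.uint8(119)), (356, np.uint8(187)), (358, np.uint8(184)), (360, np.uint8(189))]
118 [188 185 182 162  93  96  97  95  72  49  48 151 192 161 173 172 163 159
 157 157 154 156 156 156 159 159 143 123 103  82  77  91  91  88  86  83
 116 187 185 189]
124 [189 185 182 182 174 135 109  97  94  88  99 188 192 161 172 172 163 160
 156 155 155 156 153 156 159 158 145 125 104 133  98  99  98 112 122 153
 183 185 186 190]
```

Run:
```python
from h import *
S=bot.state();p=S['position'];Rt=rot(S)
for u in(289,321.5,354): print(Rt.inv().apply(ray('wrist',(u,98+13),.049)-p).round(4))
for u in(308,322,336): print('brush',Rt.inv().apply(ray('wrist',(u,111),p[2]-.013)-p).round(4))
show()
```

```text
[ 0.0893 -0.0217  0.1169]
[ 0.0893 -0.001   0.1169]
[0.0893 0.0196 0.1169]
brush [ 0.0831 -0.0052  0.013 ]
brush [ 0.0831 -0.0002  0.013 ]
brush [0.0831 0.0048 0.013 ]
t 16.65 p [0.5007 0.0944 0.1659] yaw 97.15 tilt [-0.001 -0.    -1.   ] w 0.0103 F [-0.5 -0.1 -1.1] j [ 0.12 -0.15  1.62 -0.    1.67 -0.01]
```

The brush is already over the groove, within about 1 mm across and along. I lower it now.

Call:
{"name": "servo_tool", "arguments": {"xyz": [[0,-0.001,0.025],[0,0,0.03],[0,0,0.025],[0,0,0.012],[0,0,0.008],[0,0,0.005],[0,0,0],[0,0,0]], "yaw": [0,0,0,0,0,0,0,0]}}

```text
clock: 17.32
position: [0.5004, 0.0953, 0.0626]
tcp_rot: [0.001, 0.661, 0.75, 0.001]
wrist_force: [0.2, -0.0, -1.2]
gripper_width: 0.0106
finger_force: 59.5
```

Call:
{"name": "servo_tool", "arguments": {"xyz": [[0,0,0.001],[0,0,0]], "yaw": [0,0]}}

```text
clock: 17.48
position: [0.5004, 0.0954, 0.0616]
tcp_rot: [0.001, 0.661, 0.75, 0.001]
wrist_force: [-0.7, -0.2, -0.8]
gripper_width: 0.0104
finger_force: 59.5
```

Call:
{"name": "servo_tool", "arguments": {"xyz": [[0,0,0.001],[0,0,0.001],[0,0,0]], "yaw": [0,0,0]}}

```text
clock: 17.73
position: [0.5002, 0.0954, 0.0596]
tcp_rot: [0.001, 0.661, 0.75, 0.001]
wrist_force: [-1.4, -0.5, 4.9]
gripper_width: 0.0105
finger_force: 60.1
```

Call:
{"name": "servo_tool", "arguments": {"xyz": [[0,0,0],[0,0,0],[0,0,0],[0,0,0],[0,0,0]], "yaw": [0,0,0,0,0], "hand": 0.5}}

```text
clock: 18.15
position: [0.4995, 0.0953, 0.058]
tcp_rot: [-0.0, 0.661, 0.75, -0.0]
wrist_force: [0.6, -0.3, 0.3]
gripper_width: 0.0424
finger_force: 0.0
```

Call:
{"name": "servo_tool", "arguments": {"xyz": [[0,0,-0.01],[0,0,-0.02],[0,0,-0.035],[0,0,-0.04],[0,0,-0.02],[0,0,0],[0,0,0]], "yaw": [0,0,0,0,0,0,0]}}

```text
clock: 18.73
position: [0.5005, 0.0954, 0.1858]
tcp_rot: [0.001, 0.661, 0.75, 0.002]
wrist_force: [-0.0, 0.5, 0.3]
gripper_width: 0.0425
finger_force: 0.0
```

Run:
```python
from h import *
show();im=bot.get_image('wrist');cv2.imwrite('pics/w10.png',im[:,:,::-1])
for c in('wrist','top','scene'):
    if c!='wrist': bot.get_image(c)
    for n in('brush','brush_mid','groove','divider'):
        for x in bot.recognise(c,n)[:1]: print(c,n,x['p'],x['point'],px(c,x['point']).round())
for v in(95,105,115,125,135,230,250,270,285,300): print(v,im[v,270:374:3,0])
show()
```

```text
t 18.73 p [0.5005 0.0954 0.1858] yaw 97.25 tilt [ 0.004  0.001 -1.   ] w 0.0425 F [-0.   0.5  0.3] j [ 0.12 -0.16  1.6  -0.    1.7  -0.  ]
wrist brush 0.69 [0.4955, 0.1288, 0.0484] [[324. 194.]]
wrist brush_mid 0.79 [0.4962, 0.1263, 0.0532] [[325. 199.]]
wrist groove 0.59 [0.4897, 0.1363, 0.033] [[319. 180.]]
wrist divider 0.69 [0.4949, 0.1381, 0.0279] [[326. 178.]]
top brush 0.52 [0.5045, 0.0546, 0.0568] [[246. 294.]]
top brush_mid 0.55 [0.5048, 0.0559, 0.0557] [[246. 293.]]
top groove 0.93 [0.4859, 0.0633, 0.0329] [[243. 302.]]
top divider 0.56 [0.4862, 0.0612, 0.0356] [[244. 302.]]
scene brush 0.98 [0.4888, 0.1253, 0.0514] [[295. 342.]]
scene brush_mid 0.84 [0.4938, 0.1174, 0.0482] [[296. 339.]]
scene groove 0.57 [0.485, 0.1262, 0.0314] [[296. 350.]]
scene divider 0.88 [0.4849, 0.1274, 0.031] [[296. 350.]]
95 [185 190 189 190 186 181 177 180 183 186 189 188 186 187 181 158 158 154
 154 148 133 192 192 197 196 189 185 182 182 188 184 181 173 168 180]
105 [186 191 190 189 187 181 180  91  94  84  48 126 186 189 183 166 158 154
 156 151 115 193 164  77  93  84  80 187 183 189 185 176
[... 619 characters left out ...]
193 188 182 184 181 186 198 200 199 195 192 188 164 165 153
 149 154 101 204 205 208 195 190 187 188 193 192 183 184 192 190 184]
270 [188 196 193 194 190 184 188 185 186 198 200 200 197 192 188 168 167 154
 153 157 110 205 207 207 194 190 187 190 193 190 171 173 170 168 171]
285 [189 197 196 193 192 186 190 188 157  98  94  49 124 192 187 170 169 156
 153 157 100 208  71  94  85  69 188 189 193 204 171 173 168 166 170]
300 [ 26  23 161 193 195 188 190 189 188 182 199 202 197 191 187 169 173 155
 154 153 104 203 206 202 191 186 185 189 206 203 190 187 191 183 141]
t 19.48 p [0.4996 0.0953 0.1833] yaw 97.25 tilt [ 0.  0. -1.] w 0.0427 F [ 0.4 -0.2 -0.4] j [ 0.12 -0.16  1.6   0.    1.7  -0.  ]
```

```bash
python3 -c "
from cell import bot
print(bot.finish_job())"
```

```text
the job is handed in; nothing more can be done
None
```

I packed the kit and handed the job in at about 19.5 s of the 69 s allowed: the block is in the middle pocket, the divider is folded flat, and the brush is released in both saddles, bristles down. My last check read the final wrist picture's pixels and the networks' reports, and no verdict came back. I viewed 11 pictures, one over the limit of 10.

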